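# Empty the ring carrier and hold it home in the setting fixture

### The arm

A 6-joint arm with a two-finger parallel gripper is mounted at the origin on the work surface. World frame = base frame: x ahead of the robot, y to its left, z up, the work surface at z = 0. Lengths are in mm, angles in degrees, forces in N, time in s.
With the tool pointing down it reaches from about 350 to 850 mm from the base axis. Payload 8.1 kg.
Tool frame: the origin (TCP) lies between the finger pads; the fingertips stand 11 mm ahead of it and the grasp point (between the pads) lies 8 mm behind it; z points along the fingers, y is the line along which they close (so a half turn about z gives the same grasp; the last joint's range is limited). The gripper opens to 85 mm and grips with 20 to 120 N. Pads are 22 mm wide; open, the fingers measure 114 mm over their backs; the gripper's body (76 mm by 85 mm) begins 54 mm behind the grasp point. The pads swing forward as they close: fully open they stand 13 mm farther back than shut.
Start: joints at [-73.018, 7.471, 85.268, -0, 87.261, -4.893], TCP at [223.575, -556.794, 242.292] pointing down, gripper open.
Joint ranges: [-169.43, 169.43], [-51.17, 129.36], [1.28, 143.12], [-76.62, 256.62], [0, 156.53], [-152.29, 152.29]. Speed limits (degrees/s): [136.94, 136.94, 159.86, 180, 180, 180].

### API

Orientations are given as [roll, pitch, yaw] about the fixed x, y, z axes, in that order (R = Rz(yaw) Ry(pitch) Rx(roll)).
In Python, from bench import r, snapshot, get_calibration gives the robot as it stands.
- The arm moves only by the tool step_arm, never from a script. Its argument "rows" is a list of rows, each a list of 2 entries, a list of its own where there are three numbers: the shift along the tool's x, y, z in mm, then the turn about the tool's z in degrees. In form: [[[tx, ty, tz], yaw], ...]. A call has 1 to 12 rows; each row is the pose to reach, as a shift and turn from the pose commanded when the call began, along the tool's axes at that moment; what a row does not reach only later rows make up. A row lasts 1/10 s, in which the tool goes at most 50 mm and 8.59 degrees, less where a joint would pass 70% of its speed; a pose out of reach is approached as far as the arm can. A call with a gripper value outside its range is refused whole. "fingers" is the opening, from 0 (shut) to 1 (fully open), set as the call begins (left out, the last holds). The fingers move at their own pace and stop on an object; "squeeze" is the grip in N (left out, the last holds). Time passes only in rows, so rows that repeat a pose let the fingers close. It gives the time, the measured TCP pose, the force, the opening and the grip force at its end, in the units of the state.
- r.sense(): the state, without advancing time (a new reading comes with each control period).
- snapshot(name): name is "side" or "top"; returns the picture (384x512x3 uint8, blue, green, red); there is no depth.
- get_calibration(name): a dict with "fovy" (degrees; the focal length in pixels is half the picture's height over the tangent of half this angle, whatever the lens; pixels are square), "cx", "cy" (the principal point, pixels), "dist" ([k1, k2, p1, p2, k3] as OpenCV has them; the pictures are not rectified), "eye" and "orientation" of the camera in the world. Camera axes: x right, y up, looking along -z (the intrinsics and any distortion apply to the point x, -y, -z); pixel columns grow to the right and rows downward; lengths in mm; the calibration is good to about 2 mm. A picture is of the moment at which its call begins. get_calibration takes no time and is no camera call.
- r.hand_in(): hands the job in; it is judged then, once.
The state is a dict: "time": time; "joint_pos": joint angles; "qd": joint speeds; "joint_efforts": joint torques, N m; "tool_pos": TCP position; "tcp_rot": TCP orientation; "ft_force": force on the tool from outside, world axes, zero at the start; "wrist_torque": the same for the moment, N m; "finger_gap": finger opening in mm; "grip_force": force on a finger pad.
Only numpy, scipy, OpenCV 4.12 (cv2) and the standard library are available. Lean on these libraries where they do the work, as an engineer would, in place of code of your own. Each camera call takes 0.05 s, during which the arm holds its last target. There are 200 camera calls.

### The job

Pick up the aluminium ring carrier and tip it about 45 degrees over the green tray, open rear end down, so that the steel ball left in its pocket rolls out into the tray, then bring it level again. Lower the carrier into the channel of the setting fixture, push its nose against the sprung plunger until it is fully home on the two red stop lugs, without ramming it, and finish there: still holding it level and pressed on the stop, not letting go. Leave the jar, the bangle and the hammer alone.

Things in the scene. Friction and masses are not known exactly. Their poses are not given: they have to be found in the camera images.
- carrier_grip (a point): Grip point in the ring carrier, a loose aluminium block 80 mm long (x), 34 wide (y), 44 tall, 0.14 to 0.28 kg, standing on the bench, nose roughly away from the robot. The point is on its centre line, half-way along, 30 mm above its underside; x points to the nose, z up. Grip here across the 34 mm. Its front 32 mm are a solid nose with a brass signet ring on top (68 mm above the underside).
- carrier_lip (a point): Middle of the pocket's open rear edge on the carrier: 40 mm behind the grip point and 6 mm lower; same axes. The pocket (26 mm wide, 48 long, open at top and rear) has a black floor sloping 20 degrees down from this edge towards the nose, so the ball stays in while the carrier is about level and rolls out over this edge when the rear is tipped down well past 20 degrees.
- ball_center (a point): Centre of the loose steel ball, 14 mm diameter, 12 g, that starts in the carrier's pocket, against the nose.
- tray: Green open tray, fixed to the bench, 140 mm (x) by 120 mm (y), 25 mm tall, walls and floor 4 mm. Origin: centre of its underside.
- fixture: Setting fixture, fixed to the bench: dark steel base 170 mm (x) by 80 (y), 12 thick, with a channel along x. Origin: centre of the base's underside, z up. x is the pushing direction, towards the blue plunger housing (x 38 to 82 mm, 56 mm tall and wide). The steel plunger, 11 mm diameter, is on the centre line 36 mm above the bench; its tip at rest is at x = 18 mm. Home, the carrier's grip point is at x = -10 mm.
- channel (a point): Where to set the carrier down: on the channel floor (12 mm above the bench), on the centre line, at x = -30 mm of the fixture, axes as the fixture's. With the carrier's grip point above here, nose towards +x, its nose is 8 mm short of the plunger. Brass rails either side, 39 mm apart (2.5 mm play each side), 8 mm wide, stand 5 mm above the floor: keep the fingers above them.
- stop: The hard stop on the fixture: two red lugs, each 12 mm wide and 36 mm tall, either side of the plunger. Origin: centre of the stop face (half-way between the lugs, 36 mm above the bench, at x = 30 mm, y = 0 of the fixture); the face looks to the fixture's -x, axes as the fixture's.
- plunger (a joint): Travel of the sprung plunger in m: 0 out at rest, 0.012 when the carrier's nose meets the stop lugs. Its spring takes about 3 N to start moving and about 7.4 N at 0.012; any force above that bears on the lugs.
- jar: Bystander: amber glass jar with black cap, 48 mm diameter, 60 mm tall. Origin: centre of its underside.
- bangle: Bystander: copper bangle lying flat, 64 mm outer diameter, 10 mm tall. Origin: centre of its underside.
- hammer: Bystander: hammer about 200 mm long lying on the bench, roughly along y. Origin: near its middle, on its underside.
There are look-alikes about, which are no part of the job. There is more than one size of the fixture; the job needs the larger.

How it is judged (in metres and radians):
On the way, in this order (a step that is already met when the one before it is completed fails the run):
1. the held carrier is tipped about 45 degrees (35 to 60), rear end down, over the tray (angle between carrier_grip's own z axis and vertical between 0.61 and 1.05 rad and angle between carrier_grip's own x axis and vertical below 1.1 rad and horizontal distance between carrier_grip and tray below 0.13 m and contact force between the fingers and carrier above 1 N), for 0.1 s.
2. the ball is in the tray and the held carrier is level again, clear of the bench (x of ball_center in the frame of tray between -0.068 and 0.068 m and y of ball_center in the frame of tray between -0.058 and 0.058 m and z of ball_center in the frame of tray between 0 and 0.025 m and angle between carrier_grip's own z axis and vertical below 0.12 rad and height (world z) of carrier_grip above 0.05 m and contact force between the fingers and carrier above 1 N), for 0.2 s.
At the end, for the whole second after the job is handed in: The ball lies in the tray; the carrier lies in the channel, level within 5 degrees, underside within about 5 mm of the channel floor, aligned within 5 degrees, pressed on the red lugs with 1 to 60 N with the plunger in by at least 10.5 mm, at rest and still held by the fingers (x of ball_center in the frame of tray between -0.068 and 0.068 m and y of ball_center in the frame of tray between -0.058 and 0.058 m and z of ball_center in the frame of tray between 0 and 0.025 m and contact force between the fingers and carrier above 1 N and value of joint plunger above 0.0105 m and contact force between carrier and stop between 1 and 60 N and angle between carrier_grip's own z axis and vertical below 0.09 rad and angle between the x axis of carrier_grip and the x axis of fixture, either way round below 0.09 rad and linear speed of carrier below 0.02 m/s and y of carrier_grip in the frame of fixture between -0.005 and 0.005 m and z of carrier_grip in the frame of fixture between 0.038 and 0.047 m and x of carrier_grip in the frame of fixture between -0.014 and -0.006 m); the arm keeps its last pose, push and grip.
It fails at once if the carrier was rammed into the stop (over 60 N) (contact force between carrier and stop above 60 N).
It fails at once if the carrier was tipped far past 45 degrees (over 69) (angle between carrier_grip's own z axis and vertical above 1.2 rad).
It fails at once if the jar was knocked or moved (distance of jar from where it was at the start of the episode above 0.03 m).
It fails at once if the bangle was knocked or moved (distance of bangle from where it was at the start of the episode above 0.03 m).
It fails at once if the hammer was knocked or moved (distance of hammer from where it was at the start of the episode above 0.03 m).
It also fails if it takes over 67 s, if anything falls off the work surface, if the arm or the gripper's body presses on something with over 40 N, if the wrist force passes 120 N, or if a joint passes its speed limit or range.

## Working session

There is one attempt and no reset: what is moved stays moved. The work goes in short steps, Python scripts to look and compute and a tool call to move; the robot and the scene stay as the last step left them, time stands still between calls to the robot, and variables do not carry over. Pictures are saved under pics/ and viewed, at most 10 in all, crops included, and the job is handed in when it is done.

Besides the shell and the picture viewer there is one more tool, called after "Request:" as name(argument=value, ...), one argument or row to a line, values as JSON. step_arm: Moves the arm, as the interface text tells. Its arguments: {"type":"object","properties":{"rows":{"type":"array"},"fingers":{"type":"number"},"squeeze":{"type":"number"}},"required":["rows"]}

```bash
ls; mkdir -p pics; python3 - <<'E'
from bench import r,snapshot,get_calibration
import cv2,numpy as np
print(r.sense()); print([a for a in dir(r) if a[0]!='_'])
for n in("side","top"):
    print(n,get_calibration(n)); cv2.imwrite(f"pics/{n}0.png",snapshot(n))
E
```

```text
pics
{'time': 0.0, 'joint_pos': array([-7.30175081e+01,  7.51571742e+00,  8.53297261e+01,  7.28272968e-04,
        8.72606685e+01, -4.89447311e+00]), 'qd': array([-0.02099772,  0.02831559, -0.04953781, -0.04069759, -0.02690069,
        0.05804157]), 'joint_efforts': array([ 2.05558623e-03, -5.69397962e+01, -5.00549948e+01, -7.08329276e-05,
        1.51605962e-02, -7.40623545e-05]), 'tool_pos': array([ 223.42551589, -556.28128633,  241.23377027]), 'tcp_rot': array([-1.79894337e+02, -9.77828366e-03,  2.18769205e+01]), 'ft_force': array([ 0.05331631,  0.25911605, -0.00073976]), 'wrist_torque': array([-0.04078661,  0.07577507, -0.09203602]), 'grip_force': 0.0, 'finger_gap': 85.56552584057489}
['PlanningError', 'hand_in', 'sense']
side {'fovy': 42.25780915021177, 'cx': 256.98012356899557, 'cy': 183.51475773571158, 'dist': array([-0.13028913,  0.        ,  0.        ,  0.        ,  0.        ]), 'eye': array([162.73216612, 606.66311125, 879.46601084]), 'orientation': array([ 4.28663602e+01,  1.20636958e-01, -1.47592862e+02])}
top {'fovy': 42.5666272074021, 'cx': 261.33115908265347, 'cy': 192.18685698950043, 'dist': array([-0.17204433,  0.        ,  0.        ,  0.        ,  0.        ]), 'eye': array([ 462.3451672 ,  -55.75754326, 1476.8021033 ]), 'orientation': array([  5.07038194,   1.22095636, -89.0745898 ])}
```

View pics/top0.png

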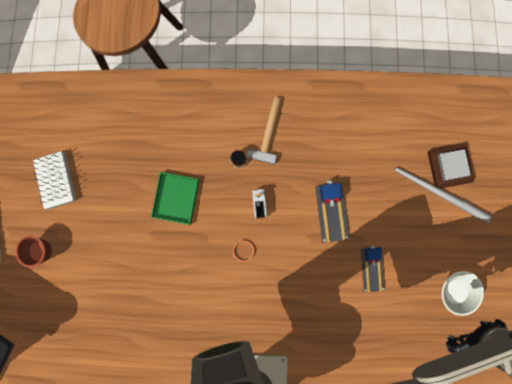

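View pics/side0.png

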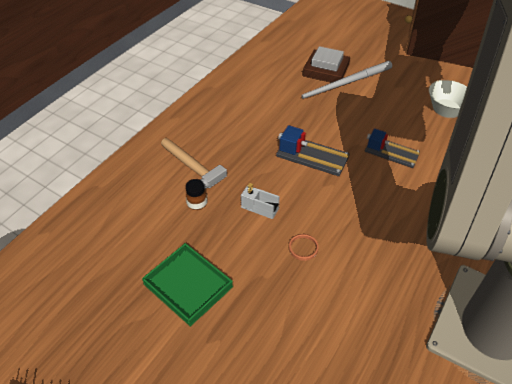

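```bash
cat > h.py <<'E'
import cv2,numpy as np
from scipy.spatial.transform import Rotation as Ro
from bench import r,snapshot,get_calibration
def cam(n):
    c=get_calibration(n);f=192/np.tan(np.radians(c["fovy"]/2))
    return np.array([[f,0,c["cx"]],[0,f,c["cy"]],[0,0,1]]),c["dist"],c["eye"],Ro.from_euler("xyz",c["orientation"],degrees=True).as_matrix()@np.diag([1,-1,-1])
def rays(n,px):
    K,d,e,R=cam(n);u=cv2.undistortPoints(np.float64(px).reshape(-1,1,2),K,d)[:,0]
    return e,np.c_[u,np.ones(len(u))]@R.T
def plane(n,px,z):
    e,v=rays(n,px);return e+v*((z-e[2])/v[:,2])[:,None]
def two(a,b):   # a: top px, b: side px -> point, gap
    e1,v1=rays("top",[a]);e2,v2=rays("side",[b]);v1,v2=v1[0],v2[0]
    s=np.linalg.lstsq(np.c_[v1,-v2],e2-e1,rcond=None)[0]
    p,q=e1+s[0]*v1,e2+s[1]*v2;return (p+q)/2,np.linalg.norm(p-q)
def proj(n,P):
    K,d,e,R=cam(n);return cv2.projectPoints(np.float64(P).reshape(-1,1,3),cv2.Rodrigues(R.T)[0],-R.T@e,K,d)[0][:,0]
def crop(im,x0,y0,w,h,s=6): return cv2.resize(im[y0:y0+h,x0:x0+w],None,fx=s,fy=s,interpolation=cv2.INTER_CUBIC)
E
python3 - <<'E'
from h import *
t=cv2.imread("pics/top0.png");s=cv2.imread("pics/side0.png")
a=np.vstack([np.hstack([crop(t,240,178,40,50),crop(t,310,175,45,50,)][:]),])
b=np.hstack([crop(s,235,178,50,43),crop(s,270,120,80,56)[:258]])
W=max(a.shape[1],b.shape[1])
p=lambda i:np.pad(i,((0,0),(0,W-i.shape[1]),(0,0)))
c=np.vstack([p(a),p(b)]);print(c.shape);cv2.imwrite("pics/c1.png",c)
H=cv2.cvtColor
for n,im in(("top",t),("side",s)):
    hsv=cv2.cvtColor(im,cv2.COLOR_BGR2HSV)
    for k,lo,hi in(("green",(45,120,40),(80,255,255)),("blue",(105,140,40),(130,255,255)),("red",(0,190,90),(4,255,255)),("brass",(18,100,100),(28,255,255))):
        m=cv2.inRange(hsv,lo,hi);N,l,st,ce=cv2.connectedComponentsWithStats(m)
        print(n,k,[(*np.round(ce[i],1),int(st[i,4])) for i in range(1,N) if st[i,4]>6])
        if k=="green":
            i=1+np.argmax(st[1:,4]);print(cv2.minAreaRect(np.argwhere(l==i)[:,::-1].astype(np.float32)), cv2.boxPoints(cv2.minAreaRect(np.argwhere(l==i)[:,::-1].astype(np.float32))))
E
```

```text
(558, 780, 3)
top green [(np.float64(174.9), np.float64(197.5), 1823)]
((174.78994750976562, 197.6028289794922), (39.761322021484375, 46.45057678222656), 10.784297943115234) [[150.91467 216.69801]
 [159.60614 171.06783]
 [198.66522 178.50764]
 [189.97375 224.13783]]
top blue [(np.float64(330.6), np.float64(191.0), 265), (np.float64(373.0), np.float64(253.5), 155)]
top red []
top brass [(np.float64(258.0), np.float64(194.5), 8), (np.float64(325.4), np.float64(221.8), 140), (np.float64(341.1), np.float64(220.3), 136), (np.float64(367.4), np.float64(277.8), 85), (np.float64(379.3), np.float64(275.9), 86)]
side green [(np.float64(187.5), np.float64(283.3), 4016)]
((187.25, 281.75), (69.29645538330078, 64.34671783447266), 45.0) [[140.  280. ]
 [185.5 234.5]
 [234.5 283.5]
 [189.  329. ]]
side blue [(np.float64(289.6), np.float64(139.7), 416), (np.float64(375.7), np.float64(139.3), 230)]
side red [(np.float64(300.4), np.float64(141.8), 66)]
side brass [(np.float64(409.1), np.float64(18.0), 20), (np.float64(327.2), np.float64(149.7), 153), (np.float64(403.7), np.float64(148.1), 96), (np.float64(319.7), np.float64(161.0), 182), (np.float64(400.8), np.float64(157.1), 92), (np.float64(249.7), np.float64(187.3), 34), (np.float64(226.0), np.float64(293.0), 11), (np.float64(210.0), np.float64(308.0), 9), (np.float64(176.0), np.float64(314.0), 7)]
```

View pics/c1.png

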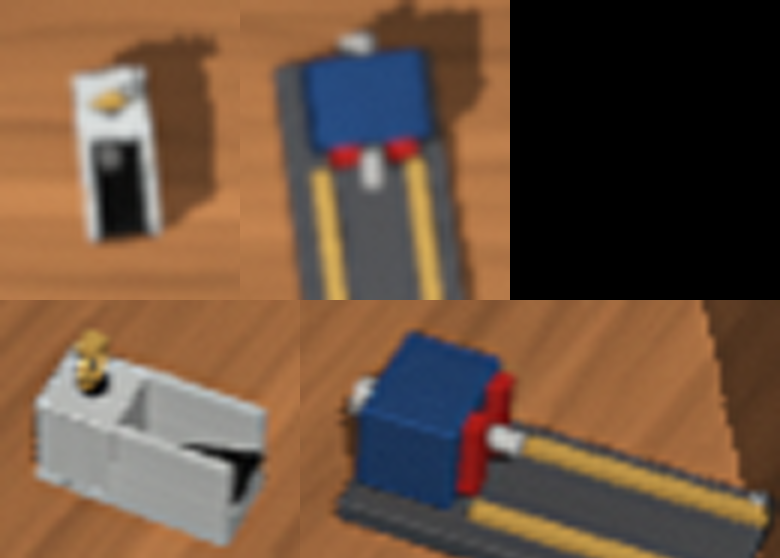

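```bash
python3 - <<'E'
from h import *
np.set_printoptions(precision=1,suppress=True)
T=[(252.5,190.5),(264.5,189.3),(255,218),(266.7,216.8)]
S=[(241.3,194.7),(247.5,185.5),(274.2,205.5),(279.5,196)]
Q=[]
for a,b in zip(T,S): p,g=two(a,b);Q.append(p);print(p,g)
Q=np.array(Q)
for nm,c in(("tri",Q),("top44",plane("top",T,44)),("side44",plane("side",S,44))):
    d=(c[0]+c[1]-c[2]-c[3])/2;print(nm,c.mean(0),"len",np.linalg.norm(d),"yaw",np.degrees(np.arctan2(d[1],d[0])),"w",np.linalg.norm(c[0]-c[1]))
print("ring",two((258,194.5),(249.7,187.3)))
# rails
for n in("top","side"):
    im=cv2.imread(f"pics/{n}0.png");m=cv2.inRange(cv2.cvtColor(im,cv2.COLOR_BGR2HSV),(18,100,100),(28,255,255))
    N,l,st,ce=cv2.connectedComponentsWithStats(m)
    for i in range(1,N):
        if st[i,4]>130:
            P=plane(n,np.argwhere(l==i)[:,::-1],17)[:,:2];c=P.mean(0);v=np.linalg.svd(P-c)[2][0];v*=np.sign(v[0]);s=(P-c)@v
            print(n,"rail",c,np.degrees(np.arctan2(v[1],v[0])),"ends",c+v*s.min(),c+v*s.max())
print("rail tri",two((325.4,221.8),(319.7,161.0)),two((341.1,220.3),(327.2,149.7)))
t=lambda x,y:(310+(x-240)/6,175+y/6); s=lambda x,y:(270+(x-300)/6,120+(y-300)/6)
print("plunger tip",plane("top",[t(372,188)],36),plane("side",[s(520,442)],36), two(t(372,188),s(520,445)))
print("lug tops inner edge",plane("top",[t(345,163),t(403,158)],48))
B=[(150.9,216.7),(159.6,171.1),(198.7,178.5),(190,224.1)]
q=plane("top",B,25);print("tray",q,q.mean(0))
q2=plane("side",[(140,280),(185.5,234.5),(234.5,283.5),(189,329)],25);print(q2,q2.mean(0))
for n,p,z in(("top",(238,158),60),("side",(196,185),60),("top",(244,250),5),("side",(303,246),5),("top",(263,157),15)):print(n,z,plane(n,[p],z))
E
```

```text
[592.2   1.9  44.9] 3.0076018675491003
[597.3 -32.6  40.6] 1.4730992548886344
[511.6  -6.9  49.3] 3.4475547784058516
[516.7 -40.3  45.6] 1.4949561430985587
tri [554.4 -19.5  45.1] len 81.11856863767213 yaw 5.873559854516099 w 35.16721739558704
top44 [555.5 -18.9  44. ] len 80.6031414212745 yaw 5.816189380845212 w 35.22925019913021
side44 [553.7 -20.7  44. ] len 79.44475322475172 yaw 8.610706208800629 w 31.196182033981326
ring (array([579.7, -14.6,  61.4]), np.float64(2.1757752966348245))
top rail [ 506.2 -213.8] 7.657858600534007 ends [ 449.4 -221.4] [ 561.8 -206.3]
top rail [ 511.2 -260.3] 7.299161977634767 ends [ 455.6 -267.5] [ 565.7 -253.4]
side rail [ 505.7 -262.1] 7.852624332325696 ends [ 453.1 -269.4] [ 559.2 -254.8]
side rail [ 503.  -215.3] 7.588440738771105 ends [ 446.2 -222.8] [ 560.3 -207.6]
rail tri (array([ 504.3, -214.4,   17.3]), np.float64(3.798125470265238)) (array([ 508.4, -261.6,   16.3]), np.float64(5.872335465513606))
plunger tip [[ 551.  -230.7   36. ]] [[ 551.5 -235.    36. ]] (array([ 550.2, -230.7,   38.3]), np.float64(1.4480668223838007))
lug tops inner edge [[ 562.3 -216.1   48. ]
 [ 565.1 -244.3   48. ]]
tray [[512.5 305.9  25. ]
 [649.9 284.1  25. ]
 [629.  164.7  25. ]
 [492.7 187.1  25. ]] [571.  235.5  25. ]
[[646.3 287.2  25. ]
 [639.1 146.6  25. ]
 [481.8 190.7  25. ]
 [498.  318.6  25. ]] [566.3 235.8  25. ]
top 60 [[686.5  46.   60. ]]
side 60 [[685.3  42.6  60. ]]
top 5 [[418.9  26.5   5. ]]
side 5 [[416.9  24.6   5. ]]
top 15 [[697.6 -25.8  15. ]]
```

```bash
cat >> h.py <<'E'
def shift(P,yaw):
    s=r.sense();y=np.radians(s["tcp_rot"][2]);d=np.array(P)-s["tool_pos"]
    c,n=np.cos(y),np.sin(y);print("t",round(s["time"],2),"tcp",np.round(s["tool_pos"],1),np.round(s["tcp_rot"],1),"F",np.round(s["ft_force"],1),"gap",round(s["finger_gap"],1),"grip",round(s["grip_force"],1))
    print("shift",np.round([c*d[0]+n*d[1],n*d[0]-c*d[1],-d[2]],1),"turn",round(s["tcp_rot"][2]-yaw,1))
E
python3 -c "
from h import *
shift((554.8,-19.5,100),5.9)"
```

```text
t 0.1 tcp [ 223.4 -556.3  241.3] [-179.9   -0.    21.9] F [-0.3  0.2 -0.2] gap 85.2 grip 0.0
shift [ 507.5 -374.7  141.3] turn 16.0
```

Request:
step_arm(
  rows=[
    [[30, -22, 0], 2],
    [[70, -52, 0], 4],
    [[110, -81, 0], 6],
    [[150, -111, 0], 8],
    [[190, -140, 0], 10],
    [[230, -170, 0], 12],
    [[270, -199, 0], 14],
    [[310, -229, 0], 16],
    [[350, -258, 0], 16],
    [[390, -288, 0], 16],
    [[430, -317, 0], 16],
    [[465, -343, 20], 16],
  ],
  fingers=1,
  squeeze=20,
)

```text
time: 1.3
tool_pos: [529.8, -63.2, 224.9]
tcp_rot: [179.9, -0.3, 5.9]
ft_force: [0.8, -0.4, 0.3]
finger_gap: 85.4
grip_force: 0.0
```

```bash
python3 -c "
from h import *
shift((554.8,-19.5,110),5.9)"
```

```text
t 1.3 tcp [529.8 -63.2 224.9] [179.9  -0.3   5.9] F [ 0.8 -0.4  0.3] gap 85.4 grip 0.0
shift [ 29.4 -40.9 114.9] turn 0.0
```

Request:
step_arm(
  rows=[
    [[15, -20, 20], 0],
    [[27, -39, 55], 0],
    [[27, -39, 95], 0],
    [[27, -39, 114], 0],
    [[27, -39, 114], 0],
    [[27, -39, 114], 0],
  ],
)

```text
time: 1.9
tool_pos: [550.0, -23.7, 108.5]
tcp_rot: [-180.0, 0.0, 5.9]
ft_force: [0.3, 0.3, 1.7]
finger_gap: 85.2
grip_force: 0.0
```

```bash
python3 - <<'E'
from h import *
shift((554.8,-19.5,22),5.9)
t=snapshot("top");s=snapshot("side")
c=np.hstack([crop(t,220,165,75,75,5),crop(s,220,120,85,100,5)[:375]]);cv2.imwrite("pics/c2.png",c)
E
```

```text
t 1.9 tcp [550.  -23.7 108.5] [-180.     0.     5.9] F [0.3 0.3 1.7] gap 85.2 grip 0.0
shift [ 5.2 -3.7 86.5] turn -0.0
```

View pics/c2.png

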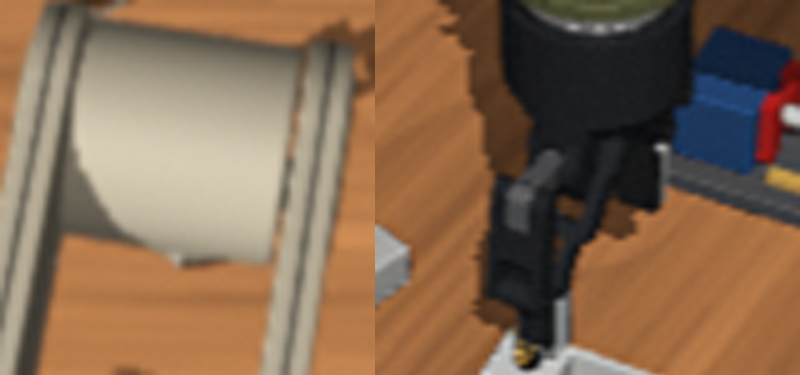

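Request:
step_arm(
  rows=[
    [[5, -3, 10], 0],
    [[5, -3, 35], 0],
    [[5, -3, 60], 0],
    [[5, -3, 78], 0],
    [[5, -3, 86], 0],
    [[5, -3, 86], 0],
    [[5, -3, 86], 0],
  ],
)

```text
time: 2.7
tool_pos: [555.8, -20.3, 23.3]
tcp_rot: [180.0, -0.1, 5.9]
ft_force: [-0.4, -0.5, 0.6]
finger_gap: 85.3
grip_force: 0.0
```

```bash
python3 - <<'E'
from h import *
shift((554.8,-19.5,22),5.9)
E
```

```text
t 2.7 tcp [555.8 -20.3  23.3] [ 1.8e+02 -1.0e-01  5.9e+00] F [-0.4 -0.5  0.6] gap 85.3 grip 0.0
shift [-0.9 -0.9  1.3] turn -0.0
```

Good. Close gently and lift.

Request:
step_arm(
  rows=[
    [[-1, 0, 1], 0],
    [[-1, 0, 1], 0],
    [[-1, 0, 1], 0],
    [[-1, 0, 1], 0],
    [[-1, 0, 1], 0],
    [[-1, 0, 1], 0],
    [[-1, 0, 1], 0],
    [[-1, 0, 1], 0],
  ],
  fingers=0,
  squeeze=25,
)

```text
time: 3.5
tool_pos: [554.4, -20.3, 22.0]
tcp_rot: [180.0, -0.1, 5.9]
ft_force: [-2.0, -0.2, 5.4]
finger_gap: 34.0
grip_force: 26.2
```

Request:
step_arm(
  rows=[
    [[0, 0, -10], 0],
    [[0, 0, -30], 0],
    [[0, 0, -50], 0],
    [[0, 0, -68], 0],
    [[0, 0, -78], 0],
    [[0, 0, -78], 0],
    [[0, 0, -78], 0],
  ],
)

```text
time: 4.2
tool_pos: [553.4, -20.2, 98.7]
tcp_rot: [-180.0, 0.0, 5.9]
ft_force: [-0.2, 0.0, -2.0]
finger_gap: 33.8
grip_force: 25.4
```

```bash
python3 - <<'E'
from h import *
# tray far wall: outer mid, normal
c=np.array([571,235.5]);a=np.radians(-9.1);u=np.array([np.cos(a),np.sin(a)])
for g in(75,40):
    p=c+u*(70+g);print(p); shift((*p,100),-9.1)
s=snapshot("side");cv2.imwrite("pics/c3.png",crop(s,200,110,110,110,5))
E
```

```text
[714.17500198 212.56708025]
t 4.2 tcp [553.4 -20.2  98.7] [-180.     0.     5.9] F [-0.2  0.  -2. ] gap 33.8 grip 25.4
shift [ 183.7 -215.1   -1.3] turn 15.0
[679.61551874 218.1026126 ]
t 4.2 tcp [553.4 -20.2  98.7] [-180.     0.     5.9] F [-0.2  0.  -2. ] gap 33.8 grip 25.4
shift [ 149.9 -224.2   -1.3] turn 15.0
```

View pics/c3.png

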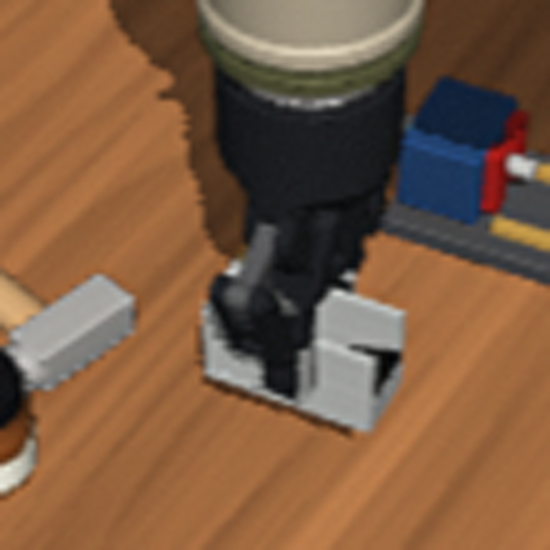

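Request:
step_arm(
  rows=[
    [[5, -6, -8], 1],
    [[16, -19, -16], 2],
    [[33, -38, -20], 4],
    [[51, -59, -20], 6],
    [[69, -80, -20], 8],
    [[87, -101, -20], 9],
    [[105, -122, -20], 11],
    [[123, -143, -20], 12],
    [[141, -164, -20], 13],
    [[159, -185, -20], 14],
    [[173, -202, -20], 15],
    [[182, -213, -20], 15],
  ],
)

```text
time: 5.45
tool_pos: [712.6, 211.7, 116.9]
tcp_rot: [180.0, 0.2, -9.1]
ft_force: [0.1, 0.0, -1.0]
finger_gap: 33.6
grip_force: 25.4
```

Request:
step_arm(
  rows=[
    [[0, 0, 5], 0],
    [[0, 0, 20], 0],
    [[0, 0, 30], 0],
    [[0, 0, 30], 0],
    [[0, 0, 30], 0],
  ],
)

```text
time: 5.95
tool_pos: [712.2, 209.3, 88.1]
tcp_rot: [180.0, 0.1, -9.2]
ft_force: [-0.0, -0.3, -1.5]
finger_gap: 33.7
grip_force: 25.5
```

```bash
python3 - <<'E'
from h import *
shift((714.2,212.6,37),-9.1)
t=snapshot("top");s=snapshot("side")
c=np.hstack([crop(t,145,130,75,100,5),crop(s,120,150,85,100,5)]);cv2.imwrite("pics/c4.png",c)
E
```

```text
t 5.95 tcp [712.2 209.3  88.1] [ 1.8e+02  1.0e-01 -9.2e+00] F [-0.  -0.3 -1.5] gap 33.7 grip 25.5
shift [ 1.4 -3.5 51.1] turn -0.1
```

View pics/c4.png

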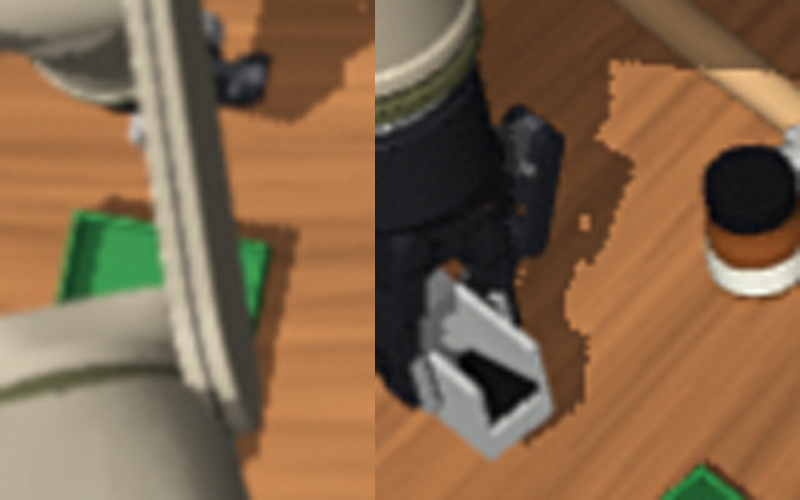

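Request:
step_arm(
  rows=[
    [[0, -3, 8], 0],
    [[0, -3, 25], 0],
    [[0, -3, 40], 0],
    [[-5, -3, 48], 0],
    [[-14, -3, 48], 0],
    [[-24, -3, 48], 0],
    [[-28, -3, 48], 0],
    [[-28, -3, 48], 0],
    [[-28, -3, 48], 0],
  ],
)

```text
time: 6.95
tool_pos: [686.2, 217.7, 42.0]
tcp_rot: [-180.0, -0.1, -9.1]
ft_force: [-1.0, -0.0, -2.4]
finger_gap: 33.6
grip_force: 25.4
```

```bash
python3 - <<'E'
from h import *
c=np.array([571,235.5]);a=np.radians(-9.1);u=np.array([np.cos(a),np.sin(a)])
shift((*(c+u*110),40),-9.1)
t=snapshot("top");s=snapshot("side")
c=np.hstack([crop(t,145,130,65,80,6),crop(s,140,190,75,80,6)])[:,:800];cv2.imwrite("pics/c5.png",c)
E
```

```text
t 6.95 tcp [686.2 217.7  42. ] [-1.8e+02 -1.0e-01 -9.1e+00] F [-1.  -0.  -2.4] gap 33.6 grip 25.4
shift [-6.6  0.7  2. ] turn -0.0
```

View pics/c5.png

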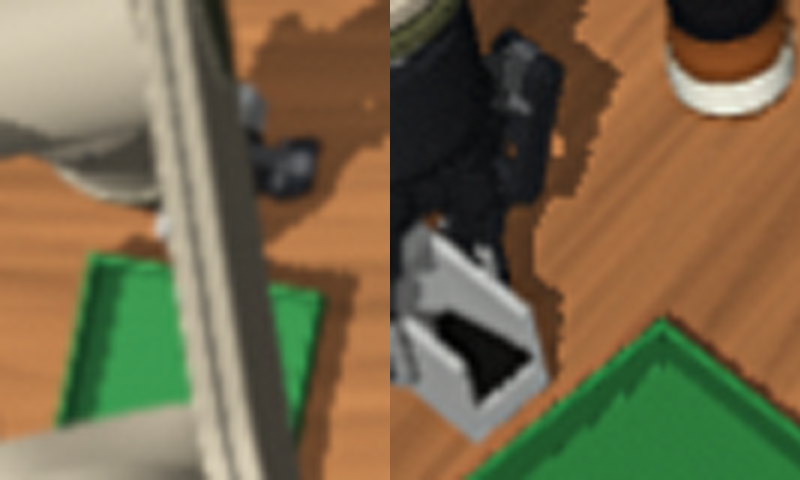

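Request:
step_arm(
  rows=[
    [[-3, 0, 2], 0],
    [[-7, 0, 1], 0],
    [[-9, 0, -1], 0],
    [[-11, 0, -4], 0],
    [[-13, 0, -6], 0],
    [[-15, 0, -7.5], 0],
    [[-15, 0, -7.5], 0],
    [[-15, 0, -7.5], 0],
  ],
)

```text
time: 7.85
tool_pos: [670.8, 220.2, 48.9]
tcp_rot: [-180.0, 0.0, -9.1]
ft_force: [0.2, -0.7, -1.2]
finger_gap: 33.3
grip_force: 25.8
```

```bash
python3 - <<'E'
from h import *
c=np.array([571,235.5]);a=np.radians(-9.1);u=np.array([np.cos(a),np.sin(a)])
shift((*(c+u*92.1),58.7),-9.1)
s=snapshot("side")
cv2.imwrite("pics/c6.png",crop(s,140,190,75,80,6))
E
```

```text
t 7.85 tcp [670.8 220.2  48.9] [-180.     0.    -9.1] F [ 0.2 -0.7 -1.2] gap 33.3 grip 25.8
shift [-8.9  0.6 -9.8] turn -0.0
```

View pics/c6.png

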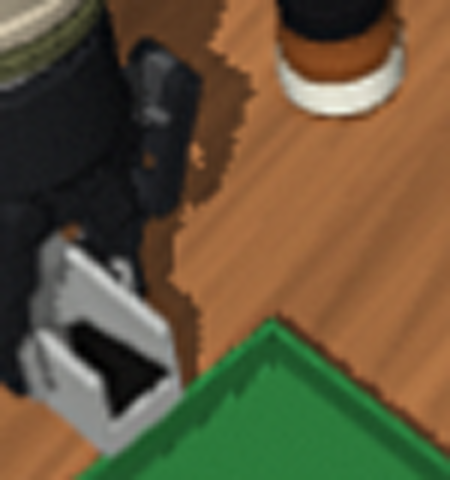

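```bash
cat >> h.py <<'E'
def carr(th,pts,n="side",dz=8):  # project body pts of held carrier at tip th
    s=r.sense();y=np.radians(s["tcp_rot"][2]);t=np.radians(th);p=np.array(pts,float)
    x=p[:,0]*np.cos(t)-p[:,2]*np.sin(t);z=p[:,0]*np.sin(t)+p[:,2]*np.cos(t)
    W=np.c_[x*np.cos(y)-p[:,1]*np.sin(y),x*np.sin(y)+p[:,1]*np.cos(y),z]+s["tool_pos"]+[0,0,dz]
    return W,proj(n,W)
E
python3 - <<'E'
from h import *
np.set_printoptions(precision=1,suppress=True)
for th in(0,10,15,20): print(th,carr(th,[(-40,-17,14),(-40,17,14),(-40,17,-30),(-40,-17,-30)])[1].tolist())
E
```

```text
0 [[167.84213923702688, 244.19029690882206], [155.04395210185595, 254.59694552582474], [158.4241227347905, 266.9234975965685], [170.750996769172, 256.67591525867135]]
10 [[168.92899216085857, 246.7705431461177], [156.20777782514813, 257.16860273243003], [157.04927463837038, 267.07680811686197], [169.3038781585666, 256.9038489446246]]
15 [[169.3186706161686, 247.95015088199813], [156.63715404113293, 258.33904198747376], [156.21189482679193, 266.93462897073755], [168.43434597224814, 256.80059213409464]]
20 [[169.60231474750424, 249.04385996496748], [156.96086968940597, 259.42046327694806], [155.28392191083506, 266.64965240450977], [167.47713191535047, 256.5551903974439]]
```

```bash
python3 - <<'E'
from h import *
np.set_printoptions(precision=1,suppress=True)
for n in("top","side"):
    im=cv2.imread(f"pics/{n}0.png");m=cv2.inRange(cv2.cvtColor(im,cv2.COLOR_BGR2HSV),(45,100,25),(85,255,255))
    N,l,st,ce=cv2.connectedComponentsWithStats(m);i=1+np.argmax(st[1:,4])
    p=np.argwhere(l==i)[:,::-1].astype(np.float32)
    h=cv2.convexHull(p);q=cv2.approxPolyDP(h,3,True)[:,0];print(n,q.tolist());print(plane(n,q,25))
E
```

```text
top [[198.0, 179.0], [190.0, 223.0], [151.0, 216.0], [160.0, 172.0]]
[[627.4 166.8  25. ]
 [496.  187.2  25. ]
 [514.6 305.7  25. ]
 [647.2 282.8  25. ]]
side [[232.0, 286.0], [189.0, 325.0], [142.0, 278.0], [185.0, 243.0], [227.0, 276.0]]
[[482.7 198.2  25. ]
 [503.  312.   25. ]
 [646.  281.3  25. ]
 [626.1 165.   25. ]
 [504.3 184.3  25. ]]
```

Request:
step_arm(
  rows=[
    [[0, 0, -4], 0],
    [[8, 0, -4], 0],
    [[16, 0, 2], 0],
    [[16, 0, 10], 0],
    [[14, 0, 12], 0],
    [[10, 0, 12], 0],
    [[7, 0, 12], 0],
    [[5, 0, 12], 0],
    [[5, 0, 12], 0],
  ],
)

```text
time: 8.8
tool_pos: [675.8, 219.5, 37.2]
tcp_rot: [-180.0, -0.0, -9.1]
ft_force: [0.5, 0.5, -1.5]
finger_gap: 33.9
grip_force: 25.8
```

Request:
step_arm(
  rows=[
    [[-2, 0, 0], 0],
    [[-4, 0, 0], 0],
    [[-4, 0, 0], 0],
    [[-4, 0, 0], 0],
  ],
)

```text
time: 9.2
tool_pos: [674.4, 219.6, 38.2]
tcp_rot: [-179.9, -0.3, -9.2]
ft_force: [6.3, -1.0, -3.1]
finger_gap: 33.7
grip_force: 25.6
```

```bash
python3 - <<'E'
from h import *
c=np.array([571,235.5]);a=np.radians(-9.1);u=np.array([np.cos(a),np.sin(a)])
shift((*(c+u*108),37),-9.1)
E
```

```text
t 9.2 tcp [674.4 219.6  38.2] [-179.9   -0.3   -9.2] F [ 6.3 -1.  -3.1] gap 33.7 grip 25.6
shift [3.4 0.6 1.2] turn -0.1
```

Request:
step_arm(
  rows=[
    [[-2, 0, -1], 0],
    [[-4, 0, -3], 0],
    [[-6, 0, -6], 0],
    [[-7, 0, -8], 0],
    [[-7, 0, -8], 0],
    [[-7, 0, -8], 0],
  ],
)

```text
time: 9.8
tool_pos: [667.3, 220.7, 46.5]
tcp_rot: [-179.9, -0.3, -9.2]
ft_force: [5.6, -1.3, -1.0]
finger_gap: 34.1
grip_force: 25.8
```

```bash
python3 - <<'E'
from h import *
shift((674.4,219.6,38.2),-9.1)
for th in(0,8,15,22): print(th,carr(th,[(-40,-17,14),(-40,17,14),(-40,17,-30),(-40,-17,-30)])[1].round(1).tolist())
s=snapshot("side")
cv2.imwrite("pics/c7.png",crop(s,140,220,45,60,10))
E
```

```text
t 9.8 tcp [667.3 220.7  46.5] [-179.9   -0.3   -9.2] F [ 5.6 -1.3 -1. ] gap 34.1 grip 25.8
shift [ 7.2 -0.   8.3] turn -0.1
0 [[169.2, 245.8], [156.4, 256.2], [159.7, 268.5], [172.0, 258.2]]
8 [[170.1, 247.9], [157.3, 258.3], [158.6, 268.7], [170.9, 258.5]]
15 [[170.6, 249.6], [158.0, 260.0], [157.5, 268.5], [169.7, 258.4]]
22 [[171.0, 251.1], [158.4, 261.5], [156.2, 268.1], [168.3, 258.0]]
```

View pics/c7.png

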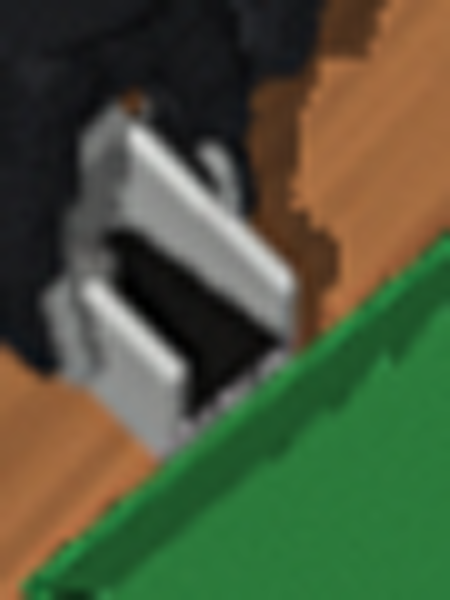

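Request:
step_arm(
  rows=[
    [[-4, 0, -5], 0],
    [[-9, 0, -9], 0],
    [[-14, 0, -12], 0],
    [[-19, 0, -13.5], 0],
    [[-23, 0, -15], 0],
    [[-23, 0, -15], 0],
    [[-23, 0, -15], 0],
    [[-23, 0, -15], 0],
    [[-23, 0, -15], 0],
  ],
)

```text
time: 10.75
tool_pos: [643.9, 224.7, 61.6]
tcp_rot: [-179.9, -0.2, -9.1]
ft_force: [1.8, -1.7, 7.5]
finger_gap: 33.8
grip_force: 26.9
```

```bash
python3 - <<'E'
from h import *
shift((674.4,219.6,38.2),-9.1)
for th in(30,38,45,52): print(th,carr(th,[(-40,-17,14),(-40,17,14),(-40,17,-30),(-40,-17,-30)])[1].round(1).tolist())
s=snapshot("side")
cv2.imwrite("pics/c8.png",crop(s,140,220,100,100,6))
E
```

```text
t 10.75 tcp [643.9 224.7  61.6] [-179.9   -0.2   -9.1] F [ 1.8 -1.7  7.5] gap 33.8 grip 26.9
shift [30.9  0.2 23.4] turn -0.0
30 [[178.0, 254.8], [165.3, 265.4], [160.8, 269.8], [173.1, 259.5]]
38 [[177.9, 256.0], [165.2, 266.6], [158.8, 268.6], [171.1, 258.3]]
45 [[177.5, 256.8], [164.9, 267.4], [157.0, 267.2], [169.3, 257.1]]
52 [[176.9, 257.4], [164.4, 267.9], [155.1, 265.7], [167.4, 255.6]]
```

View pics/c8.png

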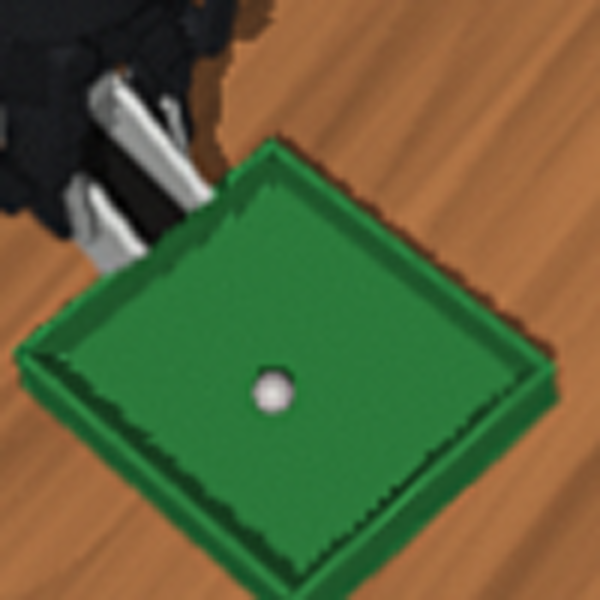

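```bash
python3 - <<'E'
from h import *
for th in(0,10,20,30,35,40,45,50):
    p=carr(th,[(8,-15,14),(-40,-15,14),(8,15,14),(-40,15,14)])[1];d=p[1]-p[0]
    print(th,p.round(1).tolist(),"slope",round(float(np.degrees(np.arctan2(d[1],d[0]))),1),"len",round(float(np.hypot(*d)),1))
E
```

```text
0 [[159.3, 235.5], [175.4, 248.6], [147.9, 244.6], [163.9, 258.0]] slope 39.2 len 20.7
10 [[160.0, 235.8], [176.4, 251.2], [148.6, 244.9], [165.1, 260.7]] slope 43.2 len 22.5
20 [[160.9, 236.3], [177.1, 253.5], [149.5, 245.4], [165.8, 262.9]] slope 46.6 len 23.6
30 [[161.8, 237.0], [177.3, 255.4], [150.4, 246.2], [166.1, 264.8]] slope 49.9 len 24.1
35 [[162.3, 237.4], [177.2, 256.2], [150.8, 246.6], [166.0, 265.6]] slope 51.4 len 24.0
40 [[162.7, 237.9], [177.1, 256.9], [151.3, 247.0], [165.9, 266.3]] slope 53.0 len 23.8
45 [[163.2, 238.3], [176.8, 257.5], [151.8, 247.5], [165.7, 266.8]] slope 54.7 len 23.5
50 [[163.7, 238.8], [176.4, 257.9], [152.3, 248.0], [165.3, 267.2]] slope 56.3 len 22.9
```

Request:
step_arm(
  rows=[
    [[0, 0, -4], 0],
    [[10, 0, -4], 0],
    [[20, 0, -3], 0],
    [[27, 0, 0], 0],
    [[27, 0, 8], 0],
    [[27, 0, 15], 0],
    [[25, 0, 15], 0],
    [[22, 0, 15], 0],
    [[22, 0, 15], 0],
  ],
)

```text
time: 11.7
tool_pos: [663.6, 221.4, 44.8]
tcp_rot: [180.0, 0.0, -9.1]
ft_force: [-0.2, 1.2, -1.9]
finger_gap: 33.3
grip_force: 26.0
```

```bash
cat >> h.py <<'E'
def tiltpix(n="side",box=(140,215,60,60)):
    s=snapshot(n);x,y,w,h=box;g=s[y:y+h,x:x+w];hsv=cv2.cvtColor(g,cv2.COLOR_BGR2HSV)
    return s,cv2.inRange(hsv,(0,0,120),(180,45,255))
E
python3 - <<'E'
from h import *
shift((674.4,219.6,38.2),-9.1)
s,m=tiltpix();cv2.imwrite("pics/s9.png",s)
for row in m[::2,:60]: print("".join("#" if v else "." for v in row))
E
```

```text
t 11.7 tcp [663.6 221.4  44.8] [180.    0.   -9.1] F [-0.2  1.2 -1.9] gap 33.3 grip 26.0
shift [11.   0.1  6.6] turn -0.0
............................................................
............................................................
............................................................
............................................................
............................................................
............................................................
............................................................
............................................................
............................................................
.............##.............................................
..............###...........................................
..............#####...##....................................
..............######...#....................................
..............########..#...................................
................########....................................
..................########..................................
..
[... 151 characters left out ...]
.............................
.......##.####............##................................
........#..####.............................................
........##..#####...........................................
........##########..........................................
..........########..........................................
...........####.............................................
............................................................
............................................................
............................................................
............................................................
............................................................
```

```bash
python3 - <<'E'
from h import *
for th in(15,20,25,30,35,40,45):
    p=carr(th,[(8,-17,14),(-40,-17,14),(-40,17,14),(8,17,14),(8,-13,14),(-40,-13,14)])[1];d=p[1]-p[0]
    print(th,p.round(1).tolist(),"slope",round(float(np.degrees(np.arctan2(d[1],d[0]))),1))
E
```

```text
15 [[155.8, 234.9], [171.8, 250.9], [159.1, 261.3], [143.1, 245.0], [154.4, 236.1], [170.3, 252.1]] slope 45.0
20 [[156.3, 235.2], [172.1, 252.0], [159.4, 262.4], [143.5, 245.3], [154.8, 236.4], [170.6, 253.2]] slope 46.7
25 [[156.7, 235.5], [172.2, 253.0], [159.7, 263.4], [143.9, 245.6], [155.2, 236.7], [170.8, 254.2]] slope 48.3
30 [[157.1, 235.9], [172.3, 253.9], [159.8, 264.2], [144.4, 246.0], [155.7, 237.0], [170.8, 255.1]] slope 49.9
35 [[157.6, 236.3], [172.2, 254.6], [159.7, 265.0], [144.8, 246.4], [156.1, 237.4], [170.8, 255.8]] slope 51.4
40 [[158.1, 236.7], [172.1, 255.3], [159.6, 265.7], [145.3, 246.8], [156.6, 237.9], [170.6, 256.5]] slope 53.0
45 [[158.5, 237.1], [171.8, 255.9], [159.4, 266.2], [145.8, 247.3], [157.0, 238.3], [170.4, 257.1]] slope 54.6
```

Request:
step_arm(
  rows=[
    [[-3, 0, -4], 0],
    [[-6, 0, -7], 0],
    [[-8, 0, -9], 0],
    [[-10, 0, -10.5], 0],
    [[-12, 0, -11.5], 0],
    [[-13, 0, -12], 0],
    [[-13, 0, -12], 0],
    [[-13, 0, -12], 0],
  ],
)

```text
time: 12.55
tool_pos: [651.3, 223.1, 56.7]
tcp_rot: [180.0, 0.0, -9.1]
ft_force: [-0.2, -0.8, -1.2]
finger_gap: 33.3
grip_force: 26.0
```

```bash
python3 - <<'E'
from h import *
shift((674.4,219.6,38.2),-9.1)
s,m=tiltpix();cv2.imwrite("pics/s10.png",s)
for row in m[14:56:1,:40]: print("".join("#" if v else "." for v in row))
for th in(20,30,35,40,45,50):
    p=carr(th,[(8,-17,14),(-40,-17,14),(-40,17,14),(8,17,14),(40,17,-30),(40,17,14)])[1]-[140,229];d=p[1]-p[0]
    print(th,p.round(1).tolist())
E
```

```text
t 12.55 tcp [651.3 223.1  56.7] [180.    0.   -9.1] F [-0.2 -0.8 -1.2] gap 33.3 grip 26.0
shift [23.4 -0.2 18.5] turn -0.0
........................................
........................................
........................................
.................#......................
................###.....................
.................###....................
.................####...................
.................####....#..............
..................####...##.............
..................#####...##............
.................#######..##............
................#########..#............
.................########..#............
..................########.#............
...................#########............
....................########............
.....................########...........
......................########..........
.......................#######..........
........................#######.........
.........................#######........
.............#............#######.......
..........#..##............######.......
..........##.###............#####.
[... 549 characters left out ...]
...............................
........................................
........................................
........................................
........................................
20 [[19.6, 6.1], [35.7, 23.1], [23.0, 33.7], [6.8, 16.3], [-4.8, 13.1], [-3.8, 4.9]]
30 [[20.5, 6.8], [35.9, 25.0], [23.3, 35.6], [7.7, 17.0], [-6.1, 10.2], [-2.7, 4.7]]
35 [[21.0, 7.2], [35.9, 25.8], [23.2, 36.3], [8.1, 17.4], [-6.6, 8.8], [-2.0, 4.8]]
40 [[21.5, 7.6], [35.7, 26.5], [23.1, 37.0], [8.6, 17.9], [-6.9, 7.5], [-1.1, 5.0]]
45 [[21.9, 8.1], [35.4, 27.1], [22.9, 37.5], [9.1, 18.3], [-7.2, 6.4], [-0.3, 5.3]]
50 [[22.4, 8.5], [35.0, 27.5], [22.5, 37.9], [9.5, 18.8], [-7.4, 5.3], [0.7, 5.8]]
```

Request:
step_arm(
  rows=[
    [[2, 0, -3], 0],
    [[10, 0, -3], 0],
    [[18, 0, 0], 0],
    [[18, 0, 6], 0],
    [[18, 0, 12], 0],
    [[16, 0, 12], 0],
    [[14, 0, 12], 0],
    [[12, 0, 12], 0],
    [[12, 0, 12], 0],
  ],
)

```text
time: 13.5
tool_pos: [663.0, 221.5, 45.2]
tcp_rot: [-180.0, -0.0, -9.1]
ft_force: [0.8, -0.1, -1.0]
finger_gap: 33.4
grip_force: 26.0
```

Request:
step_arm(
  rows=[
    [[-2, 0, 0], 0],
    [[-3, 0, 0], 0],
    [[-3, 0, 0], 0],
  ],
)

```text
time: 13.8
tool_pos: [660.1, 221.8, 44.9]
tcp_rot: [-180.0, -0.0, -9.1]
ft_force: [-0.3, 0.4, -1.6]
finger_gap: 34.0
grip_force: 26.0
```

Not touching yet; keep inching in.

Request:
step_arm(
  rows=[
    [[-2, 0, 0], 0],
    [[-3, 0, 0], 0],
    [[-3, 0, 0], 0],
  ],
)

```text
time: 14.1
tool_pos: [657.6, 222.1, 45.0]
tcp_rot: [-180.0, -0.1, -9.1]
ft_force: [2.3, 0.1, -2.8]
finger_gap: 33.8
grip_force: 25.9
```

Request:
step_arm(
  rows=[
    [[-2, 0, 0], 0],
    [[-3, 0, 0], 0],
    [[-3, 0, 0], 0],
  ],
)

```text
time: 14.4
tool_pos: [656.3, 222.4, 45.9]
tcp_rot: [-180.0, -0.3, -9.1]
ft_force: [8.1, -1.6, -3.2]
finger_gap: 33.8
grip_force: 25.7
```

Request:
step_arm(
  rows=[
    [[-2, 0, 0], 0],
    [[-3, 0, 0], 0],
    [[-3, 0, 0], 0],
  ],
)

```text
time: 14.7
tool_pos: [654.2, 222.8, 46.7]
tcp_rot: [-179.9, -0.4, -9.2]
ft_force: [9.4, -2.2, -1.4]
finger_gap: 33.3
grip_force: 25.9
```

```bash
python3 - <<'E'
from h import *
shift((674.4,219.6,38.2),-9.1)
s=snapshot("side");cv2.imwrite("pics/s11.png",s)
g=s[222:272,118:182];hsv=cv2.cvtColor(g,cv2.COLOR_BGR2HSV)
H,S,V=hsv[...,0],hsv[...,1],hsv[...,2]
for j in range(50):
    print(222+j,"".join("g" if 40<H[j,i]<90 and S[j,i]>100 else "w" if H[j,i]<25 and S[j,i]>90 and V[j,i]>60 else "#" if V[j,i]>150 else "+" if V[j,i]>100 else "-" if V[j,i]>60 else "." for i in range(64)))
for th in(20,30,40,50):
    p=carr(th,[(-40,-17,14),(-40,17,14),(8,-17,14),(40,17,-30),(40,17,14),(40,-17,14)])[1]
    print(th,p.round(1).tolist())
W,p=carr(30,[(-40,-17,14)]);print(proj("side",W+np.array([[9.9,-1.6,0],[0,0,10]]))-p)
E
```

```text
t 14.7 tcp [654.2 222.8  46.7] [-179.9   -0.4   -9.2] F [ 9.4 -2.2 -1.4] gap 33.3 grip 25.9
shift [20.4 -0.1  8.5] turn -0.1
222 wwwwwwwwwwww...............................................wwwww
223 wwwwwwwwwwww...............................................wwwww
224 wwwwwwwwwwww...............................................wwwww
225 wwwwwwwwwwwww..............................................wwwww
226 wwwwwwwwwwwww..............................................wwwww
227 wwwwwwwwwwwww.............................................wwwwww
228 wwwwwwwwwwww..............................................wwwwww
229 wwwwwwwwwwww.............................................wwwwwww
230 wwwwwwwwwwww..--.........................................wwwwwww
231 wwwwwwwwwwww..--.......................................wwwwwwwww
232 wwwwwwwwwwww----....................................wwwwwwwwwwww
233 wwwwwwwwwwww----......................---...........wwwwwwwwwwww
234 wwwwwwwwwww+----.....................-+#+...........wwwwwwwwwwww
235 wwwwwwwwwww----.....................-++##-..........wwwwwwwwwwww
236 wwwww
[... 2229 characters left out ...]
wwwwwwwwwwgggggggggggggggggggggggggggg
269 wwwwwwwwwwwwwwwwwwwwwwwwwwwwwwwwww+ggggggggggggggggggggggggggggg
270 wwwwwwwwwwwwwwwwwwwwwwwwwwwwwwwwwggggggggggggggggggggggggggggggg
271 wwwwwwwwwwwwwwwwwwwwwwwwwwwwwwwwgggggggggggggggggggggggggggggggg
20 [[175.3, 254.2], [162.7, 264.7], [159.4, 237.3], [135.2, 244.2], [136.1, 236.2], [149.0, 226.2]]
30 [[175.5, 256.1], [163.0, 266.6], [160.3, 238.0], [133.9, 241.3], [137.3, 235.9], [150.2, 226.0]]
40 [[175.3, 257.5], [162.8, 268.0], [161.2, 238.8], [133.0, 238.7], [138.8, 236.3], [151.8, 226.2]]
50 [[174.7, 258.5], [162.3, 268.9], [162.2, 239.8], [132.6, 236.5], [140.6, 237.1], [153.7, 227.0]]
[[-3.3101663  -2.7262722 ]
 [-0.62523637 -2.83546261]]
```

Request:
step_arm(
  rows=[
    [[-2, 0, -3], 0],
    [[-4, 0, -6], 0],
    [[-7, 0, -9], 0],
    [[-9, 0, -10], 0],
    [[-12, 0, -11.5], 0],
    [[-12, 0, -11.5], 0],
  ],
)

```text
time: 15.35
tool_pos: [641.1, 225.1, 58.2]
tcp_rot: [-179.9, -0.2, -9.1]
ft_force: [4.8, -1.6, 2.2]
finger_gap: 33.6
grip_force: 26.5
```

```bash
cat >> h.py <<'E'
def asc(x0=118,y0=222,w=64,h=48,name="s"):
    shift((674.4,219.6,38.2),-9.1)
    s=snapshot("side");cv2.imwrite(f"pics/{name}.png",s)
    g=s[y0:y0+h,x0:x0+w];H,S,V=cv2.split(cv2.cvtColor(g,cv2.COLOR_BGR2HSV))
    for j in range(h):
        print(y0+j,"".join("g" if 40<H[j,i]<90 and S[j,i]>100 else "w" if H[j,i]<25 and S[j,i]>90 and V[j,i]>60 else "#" if V[j,i]>150 else "+" if V[j,i]>100 else "-" if V[j,i]>60 else "." for i in range(w)))
def pr(ths):
    for th in ths:
        p=carr(th,[(8,-15,14),(-40,-15,14)])[1];d=p[1]-p[0]
        print(th,p.round(1).tolist(),"slope",round(float(np.degrees(np.arctan2(d[1],d[0]))),1))
E
python3 - <<'E'
from h import *
asc(140,222,45,48,"s12");pr((30,40,50))
E
```

```text
t 15.35 tcp [641.1 225.1  58.2] [-179.9   -0.2   -9.1] F [ 4.8 -1.6  2.2] gap 33.6 grip 26.5
shift [33.8  0.2 20. ] turn -0.0
222 ..................................w......wwww
223 .........................................wwww
224 .........................................wwww
225 ........................................wwwww
226 ........................................wwwww
227 ........................................wwwww
228 .......................................wwwwww
229 .......................................wwwwww
230 ......................................wwwwwww
231 ...................................w.wwwwwwww
232 ..................................wwwwwwwwwww
233 ....................-w...........wwwwwwwwwwww
234 ...................-+--..........wwwwwwwwwwww
235 ..................++#+-..........wwwwwwwwwwww
236 .................-+++##..........wwwwwwwwwwww
237 ................-++-###+.........wwwwwwwwwwww
238 ................++--+###-...+--..wwwwwwwwwwww
239 -...............++---+###-..+++..wwwwwwwwwwww
240 -...............----+++###...++..wwwwwwwwwwww
241 --...............---
[... 866 characters left out ...]
ggggggggg
259 wwwwwwwww....-++--+##+.....gggggggggggggggggg
260 wwwwwwwwww...-+++-+###+...ggggggggggggggggggg
261 wwwwwwwwwww..-++++++###+.gggggggggggggggggggg
262 wwwwwwwwwwwwww+++++++###+gggggggggggggggggggg
263 wwwwwwwwwwwwwww++++++###+gggggggggggggggggggg
264 wwwwwwwwwwwwwww#++++++##+gggggggggggggggggggg
265 wwwwwwwwwwwwwwww++++++++ggggggggggggggggggggg
266 wwwwwwwwwwwwwwwwggggggggggggggggggggggggggggg
267 wwwwwwwwwwwwwwwgggggggggggggggggggggggggggggg
268 wwwwwwwwwwwwwwggggggggggggggggggggggggggggggg
269 wwwwwwwwwwww+gggggggggggggggggggggggggggggggg
30 [[163.0, 238.8], [178.5, 257.2]] slope 49.9
40 [[163.9, 239.6], [178.2, 258.6]] slope 53.0
50 [[164.9, 240.6], [177.6, 259.6]] slope 56.3
```

```bash
python3 - <<'E'
from h import *
for f,a,b in(("s10",236,250),("s11",237,253),("s12",237,253)):
    s=cv2.cvtColor(cv2.imread(f"pics/{f}.png"),cv2.COLOR_BGR2HSV);P=[]
    for y in range(a,b):
        v=s[y,150:182,2].astype(float);w=np.where((v>150)&(s[y,150:182,1]<60),v-140,0)
        x0=150+np.arange(32)
        P.append((w@x0/w.sum(),y))
    P=np.array(P);k=np.polyfit(P[:,1],P[:,0],1);print(f,"slope",np.degrees(np.arctan2(1,k[0])),"res",np.std(P[:,0]-np.polyval(k,P[:,1])))
E
```

```text
s10 slope 50.70637121538828 res 0.06668891050477094
s11 slope 52.147608584213195 res 0.08843019954944617
s12 slope 53.15886713104796 res 0.10168343514432542
```

Request:
step_arm(
  rows=[
    [[-1.5, 0, 0], 0],
    [[-3, 0, 0], 0],
    [[-4, 0, 0], 0],
    [[-4, 0, 0], 0],
    [[-4, 0, 0], 0],
  ],
)

```text
time: 15.9
tool_pos: [637.6, 225.7, 58.2]
tcp_rot: [-179.9, -0.3, -9.1]
ft_force: [6.2, -1.4, 1.6]
finger_gap: 33.7
grip_force: 26.5
```

```bash
python3 - <<'E'
from h import *
shift((714,212.6,110),-9.1)
s=snapshot("side");cv2.imwrite("pics/s13.png",s);s=cv2.cvtColor(s,cv2.COLOR_BGR2HSV);P=[]
for y in range(238,253):
    v=s[y,150:184,2].astype(float);w=np.where((v>150)&(s[y,150:184,1]<60),v-140,0);P.append((w@(150+np.arange(34))/w.sum(),y))
P=np.array(P);k=np.polyfit(P[:,1],P[:,0],1);print("slope",np.degrees(np.arctan2(1,k[0])),np.std(P[:,0]-np.polyval(k,P[:,1])))
pr((30,40,45,50,55))
E
```

```text
t 15.9 tcp [637.6 225.7  58.2] [-179.9   -0.3   -9.1] F [ 6.2 -1.4  1.6] gap 33.7 grip 26.5
shift [ 77.5   0.8 -51.8] turn -0.0
slope 54.09830552558928 0.09109162317534793
30 [[164.1, 239.7], [179.7, 258.2]] slope 49.8
40 [[165.1, 240.6], [179.4, 259.6]] slope 53.0
45 [[165.6, 241.0], [179.1, 260.2]] slope 54.6
50 [[166.0, 241.5], [178.7, 260.6]] slope 56.3
55 [[166.5, 242.1], [178.2, 260.9]] slope 58.1
```

Request:
step_arm(
  rows=[
    [[0, 0, -10], 0],
    [[0, 0, -30], 0],
    [[5, 0, -50], 0],
    [[10, 0, -65], 0],
    [[10, 0, -67], 0],
    [[10, 0, -67], 0],
  ],
)

```text
time: 16.55
tool_pos: [645.5, 224.3, 123.6]
tcp_rot: [-180.0, -0.0, -9.1]
ft_force: [-0.7, -0.6, -1.3]
finger_gap: 33.9
grip_force: 26.1
```

```bash
python3 - <<'E'
from h import *
shift((545,-20,125),5.9)
s=snapshot("side")
h=s[230:330,135:240];V=cv2.cvtColor(h,cv2.COLOR_BGR2HSV);m=cv2.inRange(V,(0,0,130),(180,70,255))
N,l,st,ce=cv2.connectedComponentsWithStats(m);print([(ce[i]+[135,230],st[i,4]) for i in range(1,N) if st[i,4]>8])
print(plane("side",[(185.5,285.3)],11))
E
```

```text
t 16.55 tcp [645.5 224.3 123.6] [-180.    -0.    -9.1] F [-0.7 -0.6 -1.3] gap 33.9 grip 26.1
shift [-60.5 257.1  -1.4] turn -15.0
[(array([164.91428571, 231.88571429]), np.int32(35)), (array([151.01298701, 239.67532468]), np.int32(77)), (array([186.57575758, 286.57575758]), np.int32(33))]
[[568.01277968 240.87104533  11.        ]]
```

Ball rests near the tray centre. Carry the carrier back to the open bench.

Request:
step_arm(
  rows=[
    [[-2, 10, 0], -1],
    [[-7, 30, 0], -3],
    [[-13, 55, 0], -5],
    [[-19, 81, 0], -7],
    [[-25, 106, 0], -8],
    [[-31, 132, 0], -10],
    [[-37, 157, 0], -12],
    [[-43, 183, 0], -14],
    [[-49, 208, 0], -15],
    [[-55, 233, 0], -15],
    [[-59, 250, 0], -15],
    [[-60, 257, 0], -15],
  ],
)

```text
time: 17.8
tool_pos: [543.6, -21.8, 122.1]
tcp_rot: [-180.0, 0.1, 5.8]
ft_force: [0.8, -0.6, -2.3]
finger_gap: 33.6
grip_force: 26.0
```

Request:
step_arm(
  rows=[
    [[0, 0, 10], 0],
    [[0, 0, 30], 0],
    [[0, 0, 50], 0],
    [[0, 0, 66], 0],
    [[0, 0, 74], 0],
    [[0, 0, 76], 0],
    [[0, 0, 76], 0],
  ],
)

```text
time: 18.5
tool_pos: [545.4, -19.7, 47.1]
tcp_rot: [-180.0, 0.0, 5.9]
ft_force: [-0.0, 1.0, -1.7]
finger_gap: 33.5
grip_force: 26.0
```

```bash
python3 - <<'E'
from h import *
shift((545,-20,36),5.9)
E
```

```text
t 18.5 tcp [545.4 -19.7  47.1] [-180.     0.     5.9] F [-0.   1.  -1.7] gap 33.5 grip 26.0
shift [-0.5  0.3 11.1] turn 0.0
```

Request:
step_arm(
  rows=[
    [[0, 0, 3], 0],
    [[0, 0, 5], 0],
    [[0, 0, 5], 0],
  ],
)

```text
time: 18.8
tool_pos: [545.6, -20.1, 42.5]
tcp_rot: [180.0, -0.0, 5.9]
ft_force: [-1.1, -0.7, -1.1]
finger_gap: 33.6
grip_force: 26.0
```

Request:
step_arm(
  rows=[
    [[0, 0, 3], 0],
    [[0, 0, 4], 0],
    [[0, 0, 4], 0],
  ],
)

```text
time: 19.1
tool_pos: [545.2, -20.1, 38.1]
tcp_rot: [-180.0, 0.0, 5.9]
ft_force: [-0.7, -0.5, -1.1]
finger_gap: 33.8
grip_force: 26.0
```

Request:
step_arm(
  rows=[
    [[0, 0, 2], 0],
    [[0, 0, 3], 0],
    [[0, 0, 3], 0],
  ],
)

```text
time: 19.4
tool_pos: [545.9, -20.2, 36.7]
tcp_rot: [180.0, -0.0, 5.9]
ft_force: [-6.4, 0.9, 10.7]
finger_gap: 33.6
grip_force: 27.8
```

Request:
step_arm(
  rows=[
    [[5, 0, 0.5], 0],
    [[10, 0, 2], 0],
    [[15, 0, 4], 0],
    [[20, 0, 6], 0],
    [[24, 0, 9], 0],
    [[28, 0, 11.5], 0],
    [[30, 0, 13], 0],
    [[30, 0, 13], 0],
  ],
)

```text
time: 20.2
tool_pos: [577.0, -17.0, 23.8]
tcp_rot: [180.0, -0.2, 5.9]
ft_force: [0.8, 1.0, 6.3]
finger_gap: 33.1
grip_force: 29.6
```

```bash
python3 - <<'E'
from h import *
shift((555,-20,22),5.9)
E
```

```text
t 20.2 tcp [577.  -17.   23.8] [180.   -0.2   5.9] F [0.8 1.  6.3] gap 33.1 grip 29.6
shift [-22.2   0.7   1.8] turn -0.0
```

Request:
step_arm(
  rows=[
    [[0, 0, 0], 0],
    [[0, 0, 0], 0],
    [[0, 0, 0], 0],
    [[0, 0, 0], 0],
    [[0, 0, 0], 0],
  ],
  fingers=1,
)

```text
time: 20.7
tool_pos: [575.1, -17.0, 22.1]
tcp_rot: [-180.0, 0.0, 5.9]
ft_force: [-0.9, 0.1, 0.6]
finger_gap: 85.2
grip_force: 0.0
```

Request:
step_arm(
  rows=[
    [[0, 0, -15], 0],
    [[0, 0, -50], 0],
    [[0, 0, -85], 0],
    [[-10, 40, -100], 0],
    [[-20, 80, -100], 0],
    [[-30, 115, -100], 0],
    [[-30, 120, -100], 0],
  ],
)

```text
time: 21.4
tool_pos: [557.3, -143.3, 124.0]
tcp_rot: [179.9, -0.1, 5.7]
ft_force: [0.0, 0.3, 0.8]
finger_gap: 85.4
grip_force: 0.0
```

```bash
python3 - <<'E'
from h import *
shift((555,-20,22),5.9)
s=snapshot("side");cv2.imwrite("pics/s14.png",s)
g=s[175:222,225:290];H,S,V=cv2.split(cv2.cvtColor(g,cv2.COLOR_BGR2HSV))
for j in range(47): print(175+j,"".join("w" if H[j,i]<22 and S[j,i]>110 and V[j,i]>50 else "#" if V[j,i]>205 else "+" if V[j,i]>150 else "-" if V[j,i]>80 else "." for i in range(65)))
E
```

```text
t 21.4 tcp [ 557.3 -143.3  124. ] [ 1.799e+02 -1.000e-01  5.700e+00] F [0.  0.3 0.8] gap 85.4 grip 0.0
shift [   9.9 -122.9  102. ] turn -0.2
175 --wwwwwwwwwwwwwwwwwwwwwwwwwwwwwwwwwwwwwwwwwwwwwwwwwwwwwwwwwwwwwww
176 --wwwwwwwwwwwwwwwwwwwwwwwwwwwwwwwwwwwwwwwwwwwwwwwwwwwwwwwwwwwwwww
177 wwwwwwwwwwwwwwwwwwwwwwwwwwwwwwwwwwwwwwwwwwwwwwwwwwwwwwwwwwwwwwwww
178 wwwwwwwwwwwwwwwwwwwwwwwwwwwwwwwwwwwwwwwwwwwwwwwwwwwwwwwwwwwwwwwww
179 wwwwwwwwwwwwwwwwwwwwwwwwwwwwwwwwwwwwwwwwwwwwwwwwwwwwwwwwwwwwwwwww
180 wwwwwwwwwwwwwwwwwwwwwwwwwwwwwwwwwwwwwwwwwwwwwwwwwwwwwwwwwwwwwwwww
181 wwwwwwwww++wwwwwwwwwwwwwwwwwwwwwwwwwwwwwwwwwwwwwwwwwwwwwwwwwwwwww
182 wwwwwwww+--wwwwwwwwwwwwwwwwwwwwwwwwwwwwwwwwwwwwwwwwwwwwwwwwwwwwww
183 wwwwwww+++#w-w#++++wwwwwwwwwwwwwwwwwwwwwwwwwwwwwwwwwwwwwwwwwwwwww
184 wwwwwww+++#w-w#++++#++-wwwwwwwwwwwwwwwwwwwwwwwwwwwwwwwwwwwwwwwwww
185 wwwwww+++++www-++++++++++wwwwwwwwwwwwwwwwwwwwwwwwwwwwwwwwwwwwwwww
186 wwwww+++++wwww.-++++++++++++wwwwwwwwwwwwwwwwwwwwwwwwwwwwwwwwwwwww
187 wwww+++++++ww..-+++++-+++++++++wwwwwwwwwwwwwwwwwwwwwwwwwwwwwwwwww
188 wwww++++++-...-+++++--+++++++++++wwwwwwwwwww
[... 1631 characters left out ...]

212 wwwwwwwwwwwwwwwwwwwwwwwwwwwww+++++--wwwwwwwwwwwwwwwwwwwwwwwwwwwww
213 wwwwwwwwwwwwwwwwwwwwwwwwwwwwwwww++--wwwwwwwwwwwwwwwwwwwwwwwwwwwww
214 wwwwwwwwwwwwwwwwwwwwwwwwwwwwwwwwwwwwwwwwwwwwwwwwwwwwwwwwwwwwwwwww
215 wwwwwwwwwwwwwwwwwwwwwwwwwwwwwwwwwwwwwwwwwwwwwwwwwwwwwwwwwwwwwwwww
216 wwwwwwwwwwwwwwwwwwwwwwwwwwwwwwwwwwwwwwwwwwwwwwwwwwwwwwwwwwwwwwwww
217 wwwwwwwwwwwwwwwwwwwwwwwwwwwwwwwwwwwwwwwwwwwwwwwwwwwwwwwwwwwwwwwww
218 wwwwwwwwwwwwwwwwwwwwwwwwwwwwwwwwwwwwwwwwwwwwwwwwwwwwwwwwwwwwwwwww
219 wwwwwwwwwwwwwwwwwwwwwwwwwwwwwwwwwwwwwwwwwwwwwwwwwwwwwwwwwwwwwwwww
220 wwwwwwwwwwwwwwwwwwwwwwwwwwwwwwwwwwwwwwwwwwwwwwwwwwwwwwwwwwwwwwwww
221 wwwwwwwwwwwwwwwwwwwwwwwwwwwwwwwwwwwwwwwwwwwwwwwwwwwwwwwwwwwwwwwww
```

```bash
python3 - <<'E'
from h import *
np.set_printoptions(precision=1,suppress=True)
for S in([(241.3,194.7),(247.5,185.5),(274.2,205.5),(279.5,196)],[(228,190.7),(235,181.5),(259.7,200.7),(266.7,192)]):
    c=plane("side",S,44);d=(c[0]+c[1]-c[2]-c[3])/2;print(c,c.mean(0),np.degrees(np.arctan2(d[1],d[0])),np.linalg.norm(d))
E
```

```text
[[591.2   0.7  44. ]
 [594.8 -30.3  44. ]
 [512.3 -11.5  44. ]
 [516.6 -41.8  44. ]] [553.7 -20.7  44. ] 8.610706208800629 79.44475322475172
[[623.4   6.7  44. ]
 [626.  -25.4  44. ]
 [546.8  -6.3  44. ]
 [547.2 -36.7  44. ]] [585.8 -15.4  44. ] 8.925815869415773 78.65808330489848
```

Request:
step_arm(
  rows=[
    [[10, -30, 0], 0],
    [[22, -68, 0], 0],
    [[36, -106, 0], 0],
    [[41, -124, 0], 0],
    [[41, -124, 0], 0],
    [[41, -124, 0], 0],
  ],
)

```text
time: 22.05
tool_pos: [585.8, -10.9, 122.7]
tcp_rot: [180.0, -0.0, 6.0]
ft_force: [-0.0, -0.2, 0.4]
finger_gap: 85.7
grip_force: 0.0
```

```bash
python3 - <<'E'
from h import *
shift((586,-15.5,22),5.9)
E
```

```text
t 22.05 tcp [585.8 -10.9 122.7] [180.  -0.   6.] F [-0.  -0.2  0.4] gap 85.7 grip 0.0
shift [ -0.3   4.6 100.7] turn 0.1
```

Request:
step_arm(
  rows=[
    [[0, 4.5, 10], 0],
    [[0, 4.5, 35], 0],
    [[0, 4.5, 60], 0],
    [[0, 4.5, 82], 0],
    [[0, 4.5, 95], 0],
    [[0, 4.5, 100], 0],
    [[0, 4.5, 100], 0],
    [[0, 4.5, 100], 0],
  ],
)

```text
time: 22.85
tool_pos: [587.1, -16.8, 23.4]
tcp_rot: [180.0, -0.1, 5.9]
ft_force: [0.9, 0.4, 0.0]
finger_gap: 85.5
grip_force: 0.0
```

Request:
step_arm(
  rows=[
    [[0, 0, 0], 0],
    [[0, 0, 0], 0],
    [[0, 0, 0], 0],
    [[0, 0, 0], 0],
    [[0, 0, 0], 0],
    [[0, 0, 0], 0],
    [[0, 0, 0], 0],
  ],
  fingers=0,
  squeeze=90,
)

```text
time: 23.55
tool_pos: [586.9, -16.4, 23.0]
tcp_rot: [180.0, -0.1, 5.9]
ft_force: [-0.7, 0.6, 5.5]
finger_gap: 32.6
grip_force: 90.3
```

Request:
step_arm(
  rows=[
    [[0, 0, -10], 0],
    [[0, 0, -30], 0],
    [[0, 0, -50], 0],
    [[0, 0, -68], 0],
    [[0, 0, -78], 0],
    [[0, 0, -78], 0],
    [[0, 0, -78], 0],
    [[0, 0, -78], 0],
  ],
)

```text
time: 24.35
tool_pos: [585.3, -16.3, 98.8]
tcp_rot: [-180.0, 0.1, 5.9]
ft_force: [0.0, 0.9, -2.2]
finger_gap: 32.9
grip_force: 89.4
```

```bash
python3 - <<'E'
from h import *
shift((503.8,-237.5,100),7.6)
E
```

```text
t 24.35 tcp [585.3 -16.3  98.8] [-1.8e+02  1.0e-01  5.9e+00] F [ 0.   0.9 -2.2] gap 32.9 grip 89.4
shift [-103.7  211.7   -1.2] turn -1.7
```

Request:
step_arm(
  rows=[
    [[-4, 8, 0], 0],
    [[-14, 27, 0], 0],
    [[-26, 52, 0], 0],
    [[-39, 77, 0], -0.5],
    [[-52, 102, 0], -1],
    [[-64, 127, 0], -1.5],
    [[-77, 152, 0], -1.7],
    [[-90, 177, 0], -1.7],
    [[-100, 197, 0], -1.7],
    [[-107, 210, 0], -1.7],
    [[-107.5, 211.5, 0], -1.7],
    [[-107.5, 211.5, 0], -1.7],
  ],
)

```text
time: 25.55
tool_pos: [500.7, -237.7, 100.0]
tcp_rot: [-180.0, 0.0, 7.5]
ft_force: [-0.3, 0.0, -1.9]
finger_gap: 33.0
grip_force: 89.5
```

Request:
step_arm(
  rows=[
    [[0, 0, 5], 0],
    [[0, 0, 20], 0],
    [[0, 0, 35], 0],
    [[0, 0, 42], 0],
    [[0, 0, 42], 0],
    [[0, 0, 42], 0],
  ],
)

```text
time: 26.15
tool_pos: [500.8, -237.5, 57.8]
tcp_rot: [-180.0, 0.0, 7.6]
ft_force: [0.4, 0.4, -1.0]
finger_gap: 33.0
grip_force: 89.5
```

```bash
python3 - <<'E'
from h import *
shift((499.8,-238,34),7.6)
s=snapshot("side");cv2.imwrite("pics/s15.png",s)
t=snapshot("top");cv2.imwrite("pics/t15.png",t)
g=s[115:180,275:355];H,S,V=cv2.split(cv2.cvtColor(g,cv2.COLOR_BGR2HSV))
for j in range(65): print(115+j,"".join("b" if 105<H[j,i]<130 and S[j,i]>120 else "r" if (H[j,i]<5 or H[j,i]>172) and S[j,i]>170 else "Y" if 17<H[j,i]<29 and S[j,i]>90 and V[j,i]>90 else "w" if H[j,i]<22 and S[j,i]>100 and V[j,i]>50 else "#" if V[j,i]>205 else "+" if V[j,i]>140 else "-" if V[j,i]>60 else "." for i in range(80)))
W,p=carr(0,[(40,17,14),(40,-17,14),(-40,17,14),(-40,-17,14),(-40,17,-30),(-40,-17,-30),(40,17,-30)]);print(p.round(1).tolist())
E
```

```text
t 26.15 tcp [ 500.8 -237.5   57.8] [-180.     0.     7.6] F [ 0.4  0.4 -1. ] gap 33.0 grip 89.5
shift [-1.1  0.3 23.8] turn -0.0
115 wwwwwwwwwwwwwwwwwwwwwwwwwwwwwwwwwwwwwwwwwwwwww....................wwwwwwwwwwwwww
116 wwwwwwwwwwwwwwwwwwwwwwwwwwwwwwwwwwwwwwwwwwwwww....................wwwwwwwwwwwwww
117 wwwwwwwwwwwwwwwwwwwwwwwwwwwwwwwwwwwwwwwwwwwww.....................wwwwwwwwwwwwww
118 wwwwwwwwwwwwwwwwwwwwwwwwwwwwwwwwwwwwwwwwwwwww.....................wwwwwwwwwwwwww
119 wwwwwwwwwwwwwwwwwwwwwwwwwwwwwwwwwwwwwwwwwwwww....................wwwwwwwwwwwwwww
120 wwwwwwwwwwwwwwwwwwwwwwwwwwwwwwwwwwwwwwwwwwwww....---.............wwwwwwwwwwwwwww
121 wwwwwwwwwwwwwwwwwwwwwwwwwwwwwwwwwwwwwwwwwwwww....----............wwwwwwwwwwwwwww
122 wwwwwwwwwwwwwwwwwwwwwwwwwwwwwwwwwwwwwwwwwwwww....----............wwwwwwwwwwwwwww
123 wwwwwwwwwwwwwwwwwwwwwwwwwwwwwwwwwwwwwwwwwwwwww...---.............wwwwwwwwwwwwwww
124 wwwwwwwwwwwwwwwwwwwwwwwwwwwwwwwwwwwwwwwwwwwww...----............wwwwwwwwwwwwwwww
125 wwwwwwwwwwwww--wwwwwwwwwwwwwwwwwwwwwwwwwwwwww...----...........wwwwwwwwwwwwwwwww
126 wwwwwwwwwwww-bbb--wwwwwwwwwwwwww
[... 3966 characters left out ...]
wwwwwwwwwwwwwwwwwwwwwwwwwwwwwwwwwwwwwwwwwwwwwwwwwwww--..-------wwwwwwwwwwwwww
174 wwwwwwwwwwwwwwwwwwwwwwwwwwwwwwwwwwwwwwwwwwwwwwwwwwwwwwwwww---.---wwwwwwwwwwwwwww
175 wwwwwwwwwwwwwwwwwwwwwwwwwwwwwwwwwwwwwwwwwwwwwwwwwwwwwwwwwwwww----wwwwwwwwwwwwwww
176 wwwwwwwwwwwwwwwwwwwwwwwwwwwwwwwwwwwwwwwwwwwwwwwwwwwwwwwwwwwwwwwwwwwwwwwwwwwwwwww
177 wwwwwwwwwwwwwwwwwwwwwwwwwwwwwwwwwwwwwwwwwwwwwwwwwwwwwwwwwwwwwwwwwwwwwwwwwwwwwwww
178 wwwwwwwwwwwwwwwwwwwwwwwwwwwwwwwwwwwwwwwwwwwwwwwwwwwwwwwwwwwwwwwwwwwwwwwwwwwwwwww
179 wwwwwwwwwwwwwwwwwwwwwwwwwwwwwwwwwwwwwwwwwwwwwwwwwwwwwwwwwwwwwwwwwwwwwwwwwwwwwwww
[[308.8, 136.4], [313.7, 128.0], [340.4, 145.9], [344.8, 137.2], [338.2, 159.2], [342.6, 150.5], [307.5, 149.7]]
```

Request:
step_arm(
  rows=[
    [[0, 1, 6], 0],
    [[0, 1, 13], 0],
    [[0, 1, 17], 0],
    [[0, 1, 18], 0],
    [[0, 1, 19], 0],
    [[0, 1, 20], 0],
    [[0, 1, 20], 0],
  ],
)

```text
time: 26.95
tool_pos: [501.2, -238.8, 38.3]
tcp_rot: [180.0, -0.0, 7.6]
ft_force: [-0.7, 0.5, -1.3]
finger_gap: 32.6
grip_force: 89.5
```

Request:
step_arm(
  rows=[
    [[0, 0, 1], 0],
    [[0, 0, 2], 0],
    [[0, 0, 2], 0],
  ],
)

```text
time: 27.25
tool_pos: [501.0, -238.7, 36.2]
tcp_rot: [-180.0, 0.0, 7.6]
ft_force: [0.1, -0.3, -1.7]
finger_gap: 32.8
grip_force: 89.5
```

Request:
step_arm(
  rows=[
    [[1, 0, 0.5], 0],
    [[3, 0, 1], 0],
    [[5, 0, 1], 0],
    [[7, 0, 1], 0],
    [[9, 0, 1], 0],
    [[11, 0, 1], 0],
    [[13, 0, 1], 0],
    [[15, 0, 1], 0],
    [[15, 0, 1], 0],
  ],
)

```text
time: 28.15
tool_pos: [515.8, -236.8, 35.2]
tcp_rot: [-180.0, 0.0, 7.6]
ft_force: [-4.8, -0.7, 1.4]
finger_gap: 32.8
grip_force: 89.7
```

Request:
step_arm(
  rows=[
    [[1, 0, 0], 0],
    [[2, 0, 0], 0],
    [[3, 0, 0], 0],
    [[3, 0, 0], 0],
  ],
)

```text
time: 28.55
tool_pos: [518.5, -236.4, 35.1]
tcp_rot: [-180.0, 0.1, 7.6]
ft_force: [-6.9, -0.8, 2.4]
finger_gap: 32.4
grip_force: 89.8
```

Request:
step_arm(
  rows=[
    [[0.5, 0, 0], 0],
    [[1, 0, 0], 0],
    [[1.5, 0, 0], 0],
    [[2, 0, 0], 0],
    [[2, 0, 0], 0],
  ],
)

```text
time: 29.05
tool_pos: [520.3, -236.2, 35.2]
tcp_rot: [-180.0, 0.1, 7.6]
ft_force: [-7.0, -0.8, 2.2]
finger_gap: 33.2
grip_force: 89.8
```

Request:
step_arm(
  rows=[
    [[0.5, 0, 0], 0],
    [[1, 0, 0], 0],
    [[1.5, 0, 0], 0],
    [[1.5, 0, 0], 0],
  ],
)

```text
time: 29.45
tool_pos: [521.6, -236.0, 35.1]
tcp_rot: [-180.0, 0.1, 7.6]
ft_force: [-7.6, -0.1, 2.3]
finger_gap: 32.6
grip_force: 89.9
```

Request:
step_arm(
  rows=[
    [[0.5, 0, 0], 0],
    [[1, 0, 0], 0],
    [[1, 0, 0], 0],
    [[1, 0, 0], 0],
  ],
)

```text
time: 29.85
tool_pos: [521.6, -236.0, 35.1]
tcp_rot: [-180.0, 0.2, 7.6]
ft_force: [-13.1, -0.8, 7.8]
finger_gap: 32.9
grip_force: 90.6
```

Request:
step_arm(
  rows=[
    [[0.5, 0, -0.3], 0],
    [[1, 0, -0.3], 0],
    [[1.5, 0, -0.3], 0],
    [[1.5, 0, -0.3], 0],
    [[1.5, 0, -0.3], 0],
    [[1.5, 0, -0.3], 0],
  ],
)

```text
time: 30.45
tool_pos: [521.7, -236.0, 35.1]
tcp_rot: [-179.9, 0.4, 7.6]
ft_force: [-20.9, -1.7, 11.0]
finger_gap: 32.6
grip_force: 91.1
```

Request:
step_arm(
  rows=[
    [[0, 0, 0], 0],
    [[0, 0, 0], 0],
    [[0, 0, 0], 0],
    [[0, 0, 0], 0],
  ],
)

```text
time: 30.85
tool_pos: [521.7, -236.0, 35.1]
tcp_rot: [-179.9, 0.4, 7.6]
ft_force: [-20.7, -2.2, 10.7]
finger_gap: 33.1
grip_force: 91.1
```

```bash
python3 - <<'E'
from h import *
shift((523.6,-235,34),7.6)
s=snapshot("side");cv2.imwrite("pics/s16.png",s)
g=s[122:168,275:350];H,S,V=cv2.split(cv2.cvtColor(g,cv2.COLOR_BGR2HSV))
for j in range(46): print(122+j,"".join("b" if 105<H[j,i]<130 and S[j,i]>120 else "r" if (H[j,i]<5 or H[j,i]>172) and S[j,i]>170 else "Y" if 17<H[j,i]<29 and S[j,i]>90 and V[j,i]>90 else "w" if H[j,i]<22 and S[j,i]>100 and V[j,i]>50 else "#" if V[j,i]>205 else "+" if V[j,i]>140 else "-" if V[j,i]>60 else "." for i in range(75)))
print(carr(0,[(40,17,14),(40,-17,14),(-40,17,14),(-40,-17,14),(-40,17,-30),(40,17,-30)])[1].round(1).tolist())
E
```

```text
t 30.85 tcp [ 521.7 -236.    35.1] [-179.9    0.4    7.6] F [-20.7  -2.2  10.7] gap 33.1 grip 91.1
shift [ 2.  -0.7  1.1] turn -0.0
122 wwwwwwwwwwwwwwwwwwwwwwwwwwwwwwwwwwww.....................wwwwwwwwwwwwwwwwww
123 wwwwwwwwwwwwwwwwwwwwwwwwwwwwwwwwwwww....................wwwwwwwwwwwwwwwwwww
124 wwwwwwwwwwwwwwwwwwwwwwwwwwwwwwwwwwww....................wwwwwwwwwwwwwwwwwww
125 wwwwwwwwwwwww--wwwwwwwwwwwwwwwwwwwww....---.............wwwwwwwwwwwwwwwwwww
126 wwwwwwwwwwww-bbb--wwwwwwwwwwwwwwwwww...----.............wwwwwwwwwwwwwwwwwww
127 wwwwwwwwwwww-bbbbbb---.wwwwwwwwwwwww...----.............wwwwwwwwwwwwwwwwwww
128 wwwwwwwwwww-bbbbbbbbbbbb--wwwwwwwwww...---.............wwwwwwwwwwwwwwwwwwww
129 wwwwwwwwww-bbbbbbbbbbbbbbbb--wwwwwww..----............wwwwwwwwwwwwwwwwwwwww
130 wwwwwwwwwwbbbbbbbbbbbbbbbbbb-wwwwwww..----............wwwwwwwwwwwwwwwwwwwww
131 wwwwwwwww-bbbbbbbbbbbbbbbbbb-wwwwYYw..----...........wwwwwwwwwwwwwwwwwwwwww
132 wwwwwwww-bbbbbbbbbbbbbbbbbb-rrwwYYYw.----............wwwwwwwwwwwwwwwwwwwwww
133 wwwww++-bbbbbbbbbbbbbbbbbb-rrrw-www..----............wwwwwwwwwwwwwwwwwwwwww
134 wwww
[... 2108 characters left out ...]
---YYYYYYYYYYYYY+++++++----.............www
161 wwwwwwwwwwwwwwwww--...----------------YYYYYYYYYYYYY++++-----............www
162 wwwwwwwwwwwwwwwwwwww-...------------------YYYYYYYYYYYY+------..........wwww
163 wwwwwwwwwwwwwwwwwwwwwwww--.-.----------------YYYYYYYYYYYYY--...........wwww
164 wwwwwwwwwwwwwwwwwwwwwwwwwww--..-----------------YYYYYYYYYYYYYY........wwwww
165 wwwwwwwwwwwwwwwwwwwwwwwwwwwwww--...----------------YYYYYYYYYYYYw......wwwww
166 wwwwwwwwwwwwwwwwwwwwwwwwwwwwwwwww-...-----------------YYYYYYYYYYYYw..wwwwww
167 wwwwwwwwwwwwwwwwwwwwwwwwwwwwwwwwwwww--...-----------------YYYYYYYYYw.wwwwww
[[300.5, 141.1], [305.4, 132.8], [331.3, 150.5], [335.8, 141.9], [329.4, 163.5], [299.4, 154.1]]
```

```bash
python3 -c "
from bench import r
print(r.hand_in())"
```

```text
the job is handed in; nothing more can be done
None
```

The job is handed in, but the grader returned no verdict: the ball is in the tray and the carrier is held level in the channel at about 31 s, pressing forward with about 21 N in total, roughly 9 to 13 N of it estimated on the red lugs. The tip over the tray measured about 43 degrees from the images.

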